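# Put the charged battery into the label printer

## Robot

A 7-joint arm with a two-finger parallel gripper is mounted at the origin on a cart in front of the work surface, level with it; the furniture and walls round the work are solid. World frame = base frame: x ahead of the robot, y to its left, z up, the work surface at z = 0. Lengths are in m, angles in rad, forces in N, time in s.
With the tool pointing down it reaches from about 0.425 to 0.925 m from the base axis. Payload 6.8 kg.
Tool frame: the origin (TCP) lies on the centre line of the jaws, within the pads' length; the fingertips stand 17 mm ahead of it and the grasp point (between the pads) lies 2 mm behind it; z points along the fingers, y is the line along which they close (so a half turn about z gives the same grasp; the last joint's range is limited). The gripper opens to 88 mm and grips with 3 to 60 N. Pads are 20 mm wide; open, the fingers measure 115 mm over their backs; the gripper's body (75 mm by 178 mm) begins 61 mm behind the grasp point.
Start: joints at [-1.314, 0.477, 0.022, 1.555, -0.011, 1.109, -0.083], TCP at [0.241, 0.631, 0.24] pointing down, gripper open.
Joint ranges: [-2.96, 2.96], [-0.34, 2.1], [-1.41, 1.46], [0.24, 2.44], [-1.37, 4.51], [0.17, 1.92], [-2.96, 2.96]. Speed limits (rad/s): [2.39, 2.39, 3.14, 3.14, 3.14, 3.14, 3.14].

## Interface

Orientations are given as a rotation vector (axis times angle).
In Python, from bench import ctrl gives the robot as it stands.
- The arm moves only by the tool play_rows, never from a script. Its argument "deltas" is a list of rows, each a list of 3 entries, a list of its own where there are three numbers: the opening, from 0 (shut) to 1 (fully open), then the shift along the tool's x, y, z in mm, then the turn about the tool's z in rad. A call has 1 to 20 rows; each row is the pose to reach, as a shift and turn from the pose commanded when the call began, along the tool's axes at that moment; what a row does not reach only later rows make up. A row lasts 1/8 s, in which the tool goes at most 62.5 mm and 10.7 degrees, less where a joint would pass 70% of its speed; a pose out of reach is approached as far as the arm can. A call with a gripper value outside its range is refused whole. The fingers move at their own pace and stop on an object; "grip_force" is the grip in N (left out, the last holds). Time passes only in rows, so rows that repeat a pose let the fingers close. It gives the time, the measured TCP pose, the force, the opening and the grip force at its end, in the units of the state.
- ctrl.sense(): the state, without advancing time (a new reading comes with each control period).
- ctrl.get_image(name): name is "side" or "top" or "wrist"; returns the picture (420x560x3 uint8, blue, green, red); there is no depth.
- ctrl.camera_params(name): a dict with "fovy" (degrees; the focal length in pixels is half the picture's height over the tangent of half this angle, whatever the lens; pixels are square), "cx", "cy" (the principal point, pixels), "world_to_cam" (4x4, takes a point from world to camera coordinates). Camera axes: x right, y down, z forward; pixel columns grow to the right and rows downward; lengths in m; the calibration is good to about 2 mm. A picture is of the moment at which its call begins: read the wrist's pose just before it. camera_params takes no time and is no camera call; for the wrist camera it gives the pose at the moment of the call.
- ctrl.job_done(): hands the job in; it is judged then, once.
The state is a dict: "time_s": time; "joint_pos": joint angles; "joint_vel": joint speeds; "effort": joint torques, N m; "ee_pos": TCP position; "orientation": TCP orientation; "ft_force": force on the tool from outside, world axes, zero at the start; "ft_torque": the same for the moment, N m; "finger_gap": finger opening in m; "gripper_force": force on a finger pad.
Only numpy, scipy, OpenCV 4.12 (cv2) and the standard library are available. Lean on these libraries where they do the work, as an engineer would, in place of code of your own. Each camera call takes 0.05 s, during which the arm holds its last target. There are 200 camera calls.

## Task

The label printer needs its battery for the gift labels: press the catch of the charger so that the battery pack springs free, slide the pack out of the charger's dovetail, and slide it into the dovetail on top of the printer until the printer's catch clicks and holds it. Stop pushing when it clicks, do not ram it against the end stop or force anything, and leave the things around it where they are.

Things in the scene. Friction and masses are not known exactly. Their poses are not given: they have to be found in the camera images.
- pack: Black battery pack, 84 mm long (x), 52 wide, 46 high, about 0.26 kg; starts latched in the charger. Origin: middle of its underside; x points to the nose, which goes in first. Dovetail tongue x -39 to 23, z 0 to 12, 40 wide at the foot. Tall body x -42 to 17, z 13 to 46, flat sides 52 apart, grip ribs at x -12. Low nose x 17 to 42 with a cross ridge (top z 25) that the catch hooks behind.
- charger: Grey battery charger, fixed, 160 x 92 mm, deck 58 mm high, its dovetail shoe on top. Origin on the table, straight below charger_dock, axes alike.
- printer: Pale label printer, fixed, 164 x 112 mm, deck 66 mm high, paper label in its front slot, its dovetail shoe on top. Origin on the table, straight below printer_dock, axes alike. In the shoe the pack has about 1 mm play to each side and 1.7 mm up; held tipped or pushed high up it binds.
- charger_dock (a point): Point on the charger's deck, z up, x along the slide towards the catch: the latched pack's origin and axes lie here. Both shoes, x from the dock: flat landing -74 to -27 mm; dovetail rails -27 (flared mouth) to 26 mm, 11 mm high, 63 over all; two sprung pins meet the nose when the pack is at -12; then the stop. The pack lifts off or is set down at x -52 mm or further back.
- printer_dock (a point): The same on the printer: the pack is home when its origin and axes lie here. From pack x -12 mm on, pins and catch resist: the push grows from about 5 to 15-19 N at x 0, then the catch drops behind the ridge (click). Let go sooner, it springs back 12 mm or more. An arm yields several mm under this push, so the hand's target must go on past the dock.
- charger_catch_pad (a point): Top middle of the thumb tab (26 x 24 mm, light grey) of the charger's catch, 75 mm beyond the dock along x, 35 mm over the deck, free below. Pressed down about 6 mm (5 to 9 N) it frees the pack; it bottoms at 9 mm. The pins then drive the pack back some 13 to 25 mm; it stays in the rails, loose.
- printer_stop: The two fixed blocks at the end of the printer's shoe (each 17 mm square, 25 high, the catch between them); the nose meets them 1.8 mm past home. The terminals are here: no more than 10 N on them beyond the push of the pins, that is a push of about 25 N in all. Origin and axes as printer_dock.
- charger_catch (a joint): Angle of the charger's catch: 0 = down (hooked), grows as the tab is pressed, 0.42 rad at most; the pack is free from about 0.3.
- printer_catch (a joint): Angle of the printer's catch, same lever: 0 = down. The nose of a pack that comes in lifts it to about 0.25-0.3 rad; back to 0 with the pack home = clicked.
- tag_tray: Bystander: small open tray of gift tags, 80 x 140 x 24 mm, loose. Origin under its middle.
- choc_bar: Bystander: wrapped chocolate bar, 56 x 139 x 11 mm, loose. Origin under its middle.
- round_box: Bystander: round chip-wood box, 68 mm across, 30 high, loose. Origin under its middle.

How it is judged:
On the way:
1. the charger's catch has let the pack go and it has sprung back in the rails (x of pack in the frame of charger_dock between -0.048 and -0.007 m and z of pack in the frame of charger_dock below 0.005 m), for 0.1 s.
At the end, for the whole second after the job is handed in: the pack is home in the printer's dovetail: within 2 mm short and 4 mm past the dock point along the slide, within 5 mm of it in all, in line within 0.06 rad, at rest, and the printer's catch is down over it (below 0.05 rad) (x of pack in the frame of printer_dock between -0.002 and 0.004 m and distance between pack and printer_dock below 0.005 m and angle between the x axis of pack and the x axis of printer_dock, either way round below 0.06 rad and value of joint printer_catch below 0.05 rad and linear speed of pack below 0.02 m/s); the robot touches nothing.
It fails at once if the pack was rammed against the printer's end stop (more than 10 N on it) (contact force between pack and printer_stop above 10 N).
It fails at once if the pack was slammed onto the printer or wedged in it (more than 90 N of contact between them) (contact force between pack and printer above 90 N).
It fails at once if the pack was torn from the charger against its catch (more than 75 N of contact between them) (contact force between pack and charger above 75 N).
It fails at once if the charger or its catch was pressed by the fingers with more than 30 N (contact force between the fingers and charger above 30 N).
It fails at once if a bystander was shifted by more than 30 mm (distance of any of tag_tray, choc_bar, round_box from where it was at the start of the episode above 0.03 m).
It also fails if it takes over 58 s, if anything falls off the work surface, if the arm or the gripper's body presses on something with over 40 N, if the wrist force passes 120 N, or if a joint passes its speed limit or range.

## Working session

There is one attempt and no reset: what is moved stays moved. The work goes in short steps, Python scripts to look and compute and a tool call to move; the robot and the scene stay as the last step left them, time stands still between calls to the robot, and variables do not carry over. Pictures are saved under pics/ and viewed, at most 10 in all, crops included, and the job is handed in when it is done.

Besides the shell and the picture viewer there is one more tool, called after "Call:" as name([rows], argument=value, ...), one row to a line, values as JSON. play_rows: Moves the arm, as the interface text tells. Its arguments: {"type":"object","properties":{"deltas":{"type":"array","items":{"type":"array"}},"grip_force":{"type":"number"}},"required":["deltas"]}

```bash
mkdir -p pics; ls; cat > h.py <<'E'
import numpy as np, cv2
from scipy.spatial.transform import Rotation as R
from bench import ctrl
def ray(p,uv,shape=(420,560)):
    f=shape[0]/2/np.tan(np.radians(p["fovy"])/2)
    M=np.array(p["world_to_cam"]);Rm=M[:3,:3];t=M[:3,3]
    d=np.array([(uv[0]-p["cx"])/f,(uv[1]-p["cy"])/f,1.])
    return -Rm.T@t, Rm.T@d
def on(p,uv,z):
    o,d=ray(p,uv); return o+d*(z-o[2])/d[2]
def proj(p,X):
    f=210/np.tan(np.radians(p["fovy"])/2)
    M=np.array(p["world_to_cam"]);c=M[:3,:3]@np.array(X)+M[:3,3]
    return np.array([p["cx"]+f*c[0]/c[2],p["cy"]+f*c[1]/c[2]])
E
python3 - <<'E'
from h import *
s=ctrl.sense();print({k:np.round(v,3) for k,v in s.items()})
for n in["top","side"]:
    im=ctrl.get_image(n);cv2.imwrite(f"pics/{n}0.png",im);p=ctrl.camera_params(n)
    print(n,p["fovy"],p["cx"],p["cy"],np.round(p["world_to_cam"],3).tolist())
E
```

```text
pics
{'time_s': np.float64(0.0), 'joint_pos': array([-1.314,  0.478,  0.022,  1.556, -0.011,  1.109, -0.083]), 'joint_vel': array([-0.   , -0.002,  0.002,  0.   ,  0.   ,  0.001, -0.001]), 'effort': array([-0.0000e+00, -5.8285e+01,  1.5350e+00, -2.7261e+01, -5.4000e-02,
        1.7000e-02,  0.0000e+00]), 'ee_pos': array([0.241, 0.63 , 0.239]), 'orientation': array([-5.700e-01, -3.089e+00,  3.000e-03]), 'ft_force': array([ 0.245, -0.518,  1.288]), 'ft_torque': array([ 0.056, -0.007,  0.019]), 'gripper_force': np.float64(0.0), 'finger_gap': np.float64(0.088)}
top 55.56530972274291 276.0215201841837 208.303254199373 [[0.01, -1.0, -0.009, -0.231], [-0.994, -0.009, -0.11, 0.528], [0.11, 0.01, -0.994, 0.892], [0.0, 0.0, 0.0, 1.0]]
side 47.41457025839158 290.8787294316997 205.45287925391995 [[0.506, 0.862, 0.014, -0.08], [0.754, -0.435, -0.492, -0.425], [-0.418, 0.259, -0.871, 1.246], [0.0, 0.0, 0.0, 1.0]]
```

View pics/top0.png

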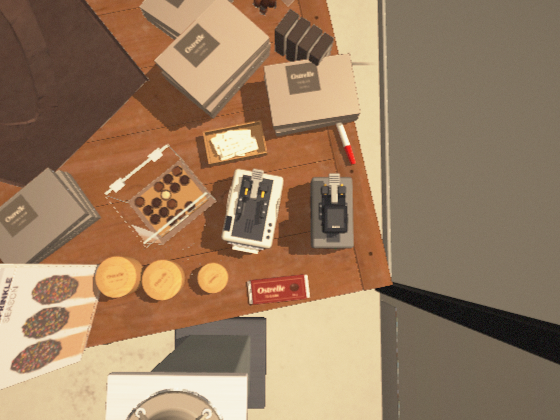

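View pics/side0.png

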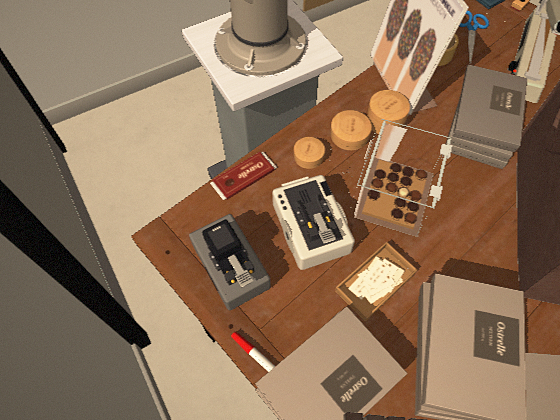

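The top view shows the charger with the black pack at about (333,212), its tab up at (333,180), and the printer at (253,208), its tab at (258,177). Both slides run roughly along world +x. I'll enlarge both views.

```bash
python3 - <<'E'
from h import *
im=cv2.imread("pics/top0.png");a=cv2.resize(im[160:260,215:365],None,fx=5,fy=5,interpolation=cv2.INTER_CUBIC)
cv2.imwrite("pics/topc.png",a)
p=ctrl.camera_params("top")
for uv,z in [((333,180),.093),((335,217),.104),((333,212),.058),((253,208),.066),((258,177),.101)]: print(uv,on(p,uv,z).round(3))
E
```

```text
(333, 180) [ 0.585 -0.349  0.093]
(335, 217) [ 0.504 -0.351  0.104]
(333, 212) [ 0.52  -0.353  0.058]
(253, 208) [ 0.526 -0.175  0.066]
(258, 177) [ 0.589 -0.187  0.101]
```

View pics/topc.png

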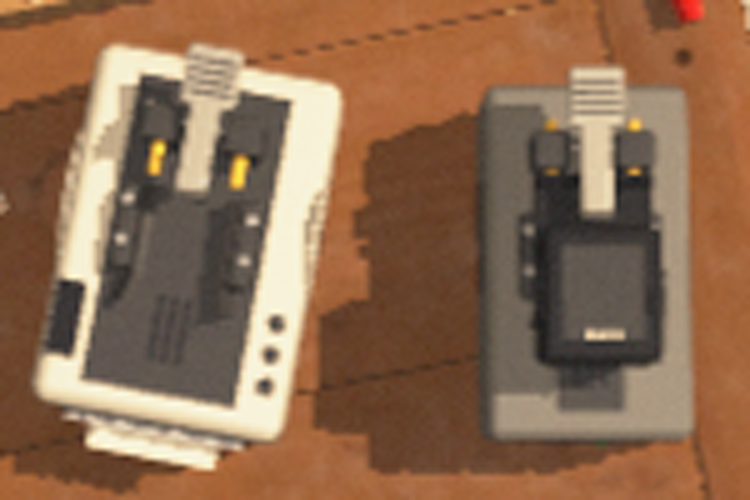

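The crop shows the charger's tab at about (597,90), the pack top centred at (603,298), and both slides nearly along world x. The printer is turned a few degrees. Next I'll bring the wrist camera over them.

```bash
cat >> h.py <<'E'
def dl(*wps):
    """wps: (x,y,z,heading of tool x in deg) -> tool-frame rows from the present pose"""
    s=ctrl.sense();T=R.from_rotvec(s["orientation"]).as_matrix()
    h=np.degrees(np.arctan2(T[1,0],T[0,0]))
    print("now",np.round(s["ee_pos"],4),"head",round(h,2),"tilt",np.round(T[:2,2],4),"t",round(float(s["time_s"]),2),"F",np.round(s["ft_force"],1),"gap",round(float(s["finger_gap"]),4))
    for w in wps:
        d=T.T@(np.array(w[:3])-s["ee_pos"])*1000
        print(np.round(d,1), round(-np.radians((w[3]-h+180)%360-180),3))
E
python3 -c "
from h import *
dl((.45,.5,.36,180),(.56,.25,.36,180),(.52,-.27,.36,180))"
```

```text
now [0.2407 0.6301 0.2388] head 159.1 tilt [-0.0004 -0.0015] t 0.1 F [0.8 0.6 0.7] gap 0.0878
[-242.   -47.1 -121.1] -0.365
[-433.9 -241.4 -120.7] -0.365
[-582.1 -741.4 -119.9] -0.365
```

Call:
play_rows([
  [1, [-60, -10, -60], 0],
  [1, [-120, -24, -120], -0.1],
  [1, [-180, -36, -121], -0.2],
  [1, [-242, -47, -121], -0.3],
  [1, [-290, -96, -121], -0.365],
  [1, [-338, -145, -121], -0.365],
  [1, [-386, -193, -121], -0.365],
  [1, [-434, -241, -121], -0.365],
  [1, [-452, -300, -121], -0.365],
  [1, [-470, -360, -121], -0.365],
  [1, [-487, -420, -121], -0.365],
  [1, [-504, -480, -121], -0.365],
  [1, [-522, -540, -121], -0.365],
  [1, [-540, -600, -121], -0.365],
  [1, [-557, -658, -121], -0.365],
  [1, [-572, -705, -121], -0.365],
  [1, [-582, -741, -120], -0.365],
  [1, [-582, -741, -120], -0.365],
  [1, [-582, -741, -120], -0.365],
])

```text
time_s: 2.48
ee_pos: [0.5199, -0.2692, 0.3592]
orientation: [-0.001, -3.141, -0.001]
ft_force: [0.7, 0.4, -0.2]
finger_gap: 0.088
gripper_force: 0.0
```

```bash
python3 - <<'E'
from h import *
dl()
p=ctrl.camera_params("wrist");im=ctrl.get_image("wrist");cv2.imwrite("pics/w1.png",im)
import pickle;pickle.dump(p,open("w1.pkl","wb"))
M=p["world_to_cam"];print(p["fovy"],p["cx"],p["cy"],"cam",-M[:3,:3].T@M[:3,3],M[:3,:3].round(3).tolist())
E
```

```text
now [ 0.5199 -0.2692  0.3592] head 179.95 tilt [-0.0008  0.0006] t 2.48 F [ 0.7  0.4 -0.2] gap 0.088
60.31676447541582 283.25929353100736 214.49740338172063 cam [ 0.44320295 -0.26867008  0.50468236] [[0.001, 1.0, 0.001], [0.96, -0.002, 0.28], [0.28, 0.001, -0.96]]
```

View pics/w1.png

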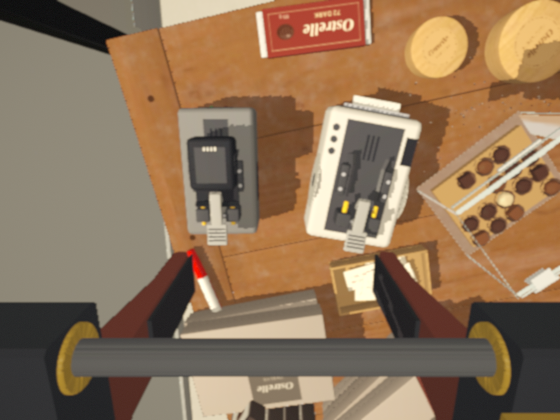

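The wrist view shows the charger at (218,170) with its tab at (217,232) and the pack at (212,163). The printer is at (362,175) with its tab at (357,238). I'll enlarge the pair to pick exact points.

```bash
python3 - <<'E'
from h import *
im=cv2.imread("pics/w1.png")
a=cv2.resize(im[95:257,298:425],None,fx=3.6,fy=3.6,interpolation=cv2.INTER_CUBIC)
b=cv2.resize(im[95:257,172:266],None,fx=3.6,fy=3.6,interpolation=cv2.INTER_CUBIC)
c=np.hstack([b,a]);print(b.shape,a.shape)
for i in range(0,c.shape[0],36): cv2.line(c,(0,i),(4 if i%180 else 10,i),(0,0,255),1)
cv2.imwrite("pics/w1c.png",c)
E
```

```text
(583, 338, 3) (583, 457, 3)
```

View pics/w1c.png

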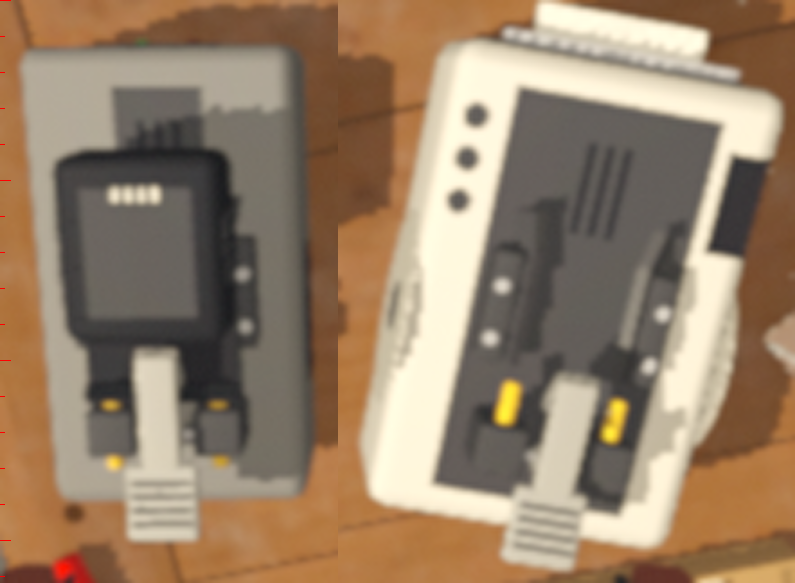

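Crop picks: charger tab centre (163,509), charger screws (243,273) and (245,326), pack top corners roughly (58,157), (226,152), (228,340), (75,345). Printer screws are at (502,286), (489,338), (662,314) and (649,366), and its tab spans (518,487) to (572,570).

```bash
python3 - <<'E'
from h import *
import pickle
p=pickle.load(open("w1.pkl","rb"))
C=lambda x,y,z:on(p,(172+(x-0)/3.6-.36,95+y/3.6-.36),z)[:2]
P=lambda x,y,z:on(p,(298+(x-338)/3.6-.36,95+y/3.6-.36),z)[:2]
def sh(n,v):print(n,(np.array(v)*1000).round(1))
ang=lambda v:np.degrees(np.arctan2(v[1],v[0]))
# charger
tab=[C(*q,.093) for q in[(127,478),(196,476),(198,541),(130,540)]];sh("ctab",tab);tc=np.mean(tab,0);sh("c",tc)
pk=[C(*q,.104) for q in[(58,157),(226,152),(228,340),(75,345)]];sh("pack",pk);
print("lens",np.linalg.norm(pk[0]-pk[1])*1000,np.linalg.norm(pk[1]-pk[2])*1000)
lev=[C(155,350,.088),C(163,470,.093)];print("lever ang",ang(lev[1]-lev[0]))
scr=[C(243,273,.069),C(245,326,.069)];sh("cscr",scr)
for a,b,z,n in [((22,55),(58,490),.058,"cleft"),((290,50),(300,490),.058,"cright")]:
    A,B=C(*a,z),C(*b,z);print(n,ang(B-A),A.round(4),B.round(4))
# printer
S=[P(*q,.077) for q in[(502,286),(489,338),(662,314),(649,366)]];sh("pscr",S)
print("ang",ang(S[1]-S[0]),ang(S[3]-S[2]),ang((S[0]+S[1]-S[2]-S[3]))-90, np.linalg.norm(S[0]-S[2]))
sh("pm",np.mean(S,0))
t=[P(*q,.101) for q in[(518,487),(583,500),(572,570),(501,557)]];sh("ptab",t);sh("c",np.mean(t,0))
print("ax",ang(np.mean(t,0)-np.mean(S,0)),np.linalg.norm(np.mean(t,0)-np.mean(S,0)))
for a,b,n in [((517,88),(435,483),"insL"),((722,125),(622,513),"insR")]:
    A,B=P(*a,.066),P(*b,.066);print(n,ang(B-A),A.round(4),B.round(4))
# from top view check
p=ctrl.camera_params("top");T=lambda x,y,z:on(p,(215+x/5-.4,160+y/5-.4),z)[:2]
sh("T ctab",T(597,96,.093));sh("T pack",T(603,297,.104));S=[T(*q,.077) for q in[(128,199),(121,239),(252,220),(245,261)]];sh("T pscr",S);sh("m",np.mean(S,0));print(ang(S[0]+S[1]-S[2]-S[3])-90);sh("T ptab",T(216,75,.101))
E
```

```text
ctab [[ 579.4 -359.9]
 [ 578.8 -336.9]
 [ 601.9 -337.3]
 [ 601.5 -360.3]]
c [ 590.4 -348.6]
pack [[ 473.7 -372.2]
 [ 472.3 -321.4]
 [ 530.2 -323. ]
 [ 531.7 -371.2]]
lens 50.82607029515524 57.94809481893923
lever ang 2.022389009697972
cscr [[ 514.8 -321.8]
 [ 532.9 -321.8]]
cleft 0.17140691307966682 [ 0.4442 -0.3934] [ 0.5956 -0.393 ]
cright -0.09870798970113011 [ 0.4427 -0.305 ] [ 0.5957 -0.3053]
pscr [[ 518.  -196.7]
 [ 535.6 -200.3]
 [ 527.5 -142.9]
 [ 545.3 -145.9]]
ang -11.45950678944581 -9.465565132745542 -190.07507733358693 0.05466822779389261
pm [ 531.6 -171.5]
ptab [[ 580.2 -192.5]
 [ 584.7 -171. ]
 [ 609.4 -173.1]
 [ 604.7 -197. ]]
c [ 594.8 -183.4]
ax -10.704263014773952 0.06429944300342584
insL -9.440657975764871 [ 0.4548 -0.1929] [ 0.5905 -0.2155]
insR -9.754684737447139 [ 0.4666 -0.125 ] [ 0.6019 -0.1482]
T ctab [ 588.  -351.1]
T pack [ 500.1 -351.6]
T pscr [[ 543.6 -147.7]
 [ 525.9 -145. ]
 [ 534.8 -202.2]
 [ 516.7 -199.3]]
m [ 530.2 -173.5]
-9.379557196109701
T ptab [ 594.4 -186.8]
```

Charger dock is about (0.5145,-0.349) at yaw 0. Printer dock is about (0.522,-0.170) at yaw -9.8°. I'll press the catch with the fingers shut.

Call:
play_rows([
  [0, [-30, -40, 50], 0],
  [0, [-60, -70, 100], 0],
  [0, [-71, -80, 150], 0],
  [0, [-71, -80, 200], 0],
  [0, [-71, -80, 225], 0],
  [0, [-71, -80, 235], 0],
  [0, [-71, -80, 242], 0],
  [0, [-71, -80, 242], 0],
  [0, [-71, -80, 242], 0],
], grip_force=20)

```text
time_s: 3.65
ee_pos: [0.5918, -0.3495, 0.1189]
orientation: [-0.001, 3.14, -0.001]
ft_force: [-0.6, -0.1, -0.3]
finger_gap: 0.002
gripper_force: 0.0
```

Call:
play_rows([
  [0, [0, 0, 3], 0],
  [0, [0, 0, 5], 0],
  [0, [0, 0, 7], 0],
  [0, [0, 0, 8], 0],
  [0, [0, 0, 9], 0],
  [0, [0, 0, 9], 0],
])

```text
time_s: 4.4
ee_pos: [0.592, -0.3493, 0.1091]
orientation: [-0.001, 3.14, -0.001]
ft_force: [2.6, -0.5, 3.8]
finger_gap: 0.0008
gripper_force: 1.8
```

Call:
play_rows([
  [0, [0, 0, 2], 0],
  [0, [0, 0, 3.5], 0],
  [0, [0, 0, 5], 0],
  [0, [0, 0, 5], 0],
])

```text
time_s: 4.9
ee_pos: [0.592, -0.3494, 0.1045]
orientation: [-0.001, 3.14, -0.001]
ft_force: [1.4, 1.1, 8.9]
finger_gap: 0.0002
gripper_force: 4.5
```

```bash
python3 - <<'E'
from h import *
dl()
im=ctrl.get_image("top");cv2.imwrite("pics/t2.png",im)
a=im[160:260,300:365];b=cv2.imread("pics/top0.png")[160:260,300:365]
g=lambda q:cv2.cvtColor(q,cv2.COLOR_BGR2HSV)[:,:,2]
for q in(b,a): # white LED bar rows
    m=(g(q)[40:90,20:55]>150);print(np.argwhere(m).mean(0)+[200,320],m.sum())
E
```

```text
now [ 0.592  -0.3494  0.1045] head -179.98 tilt [ 0.0018 -0.0003] t 4.9 F [1.4 1.1 8.9] gap 0.0002
[228.62592593 345.00185185] 540
[221.32132565 336.35158501] 1388
```

Call:
play_rows([
  [0, [0, 0, 1.5], 0],
  [0, [0, 0, 2.5], 0],
  [0, [0, 0, 2.5], 0],
])

```text
time_s: 5.32
ee_pos: [0.5929, -0.3494, 0.1032]
orientation: [-0.001, 3.138, -0.001]
ft_force: [2.2, 2.5, 13.9]
finger_gap: 0.0007
gripper_force: 7.1
```

```bash
python3 - <<'E'
from h import *
dl()
im=ctrl.get_image("side");cv2.imwrite("pics/s2.png",im)
b=cv2.imread("pics/side0.png")
cv2.imwrite("pics/s2c.png",cv2.resize(np.hstack([b[200:315,180:280],im[200:315,180:280]]),None,fx=4,fy=4,interpolation=cv2.INTER_CUBIC))
E
```

```text
now [ 0.5929 -0.3494  0.1032] head -179.97 tilt [ 0.0036 -0.0005] t 5.33 F [ 2.2  2.5 13.9] gap 0.0007
```

View pics/s2c.png

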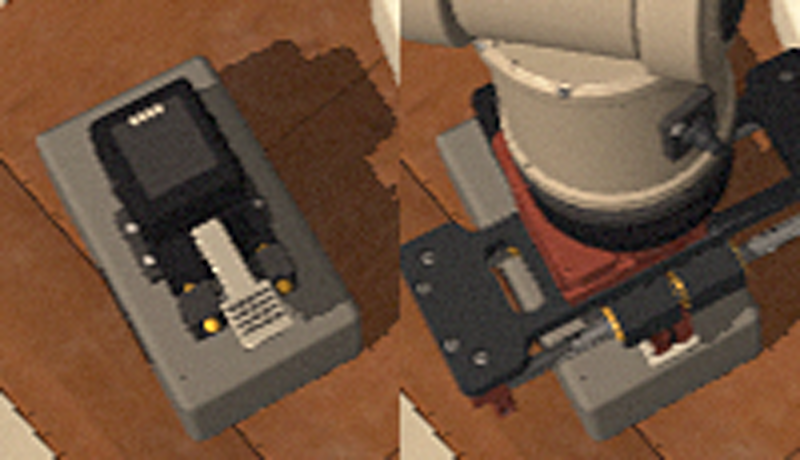

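The arm hides the pack, but the force shows the tab has bottomed. I'll lift off and look.

Call:
play_rows([
  [0, [0, 0, -20], 0],
  [0, [10, 0, -60], 0],
  [1, [40, 0, -110], 0],
  [1, [80, 0, -150], 0],
  [1, [92, 0, -160], 0],
  [1, [92, 0, -160], 0],
  [1, [92, 0, -160], 0],
], grip_force=25)

```text
time_s: 6.25
ee_pos: [0.4996, -0.3481, 0.2593]
orientation: [0.003, -3.139, -0.002]
ft_force: [0.1, -0.4, -0.5]
finger_gap: 0.0473
gripper_force: 0.0
```

```bash
python3 - <<'E'
from h import *
import pickle
dl()
p=ctrl.camera_params("wrist");im=ctrl.get_image("wrist");cv2.imwrite("pics/w3.png",im)
pickle.dump(p,open("w3.pkl","wb"))
E
```

```text
now [ 0.4996 -0.3481  0.2593] head -179.91 tilt [-0.0024  0.0015] t 6.25 F [ 0.1 -0.4 -0.5] gap 0.0473
```

View pics/w3.png

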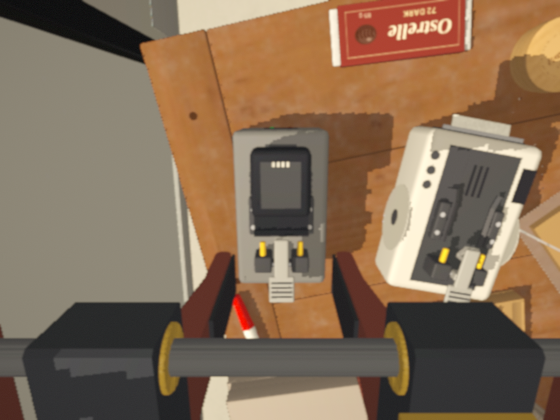

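The pack has sprung back and the pins are bare at (262,249) and (299,249). Its top spans about (251,148) to (311,212). Now I'll compute its pose and the grasp.

```bash
python3 - <<'E'
from h import *
import pickle
p=pickle.load(open("w3.pkl","rb"));im=cv2.imread("pics/w3.png");g=cv2.cvtColor(im,cv2.COLOR_BGR2GRAY)
print("col",g[140:236:2,281].tolist(),"\nrow185",g[185,240:322:2].tolist())
for uv in[(250,180),(311,180),(281,148),(281,209),(281,213)]:print(uv,(on(p,uv,.104)*1000).round(1))
print("tab",(on(p,(281.5,290),.093)*1000).round(1))
# small bright blobs on printer shoe
m=((g>150)&(g<=255)).astype(np.uint8)[150:300,415:540]
n,l,st,c=cv2.connectedComponentsWithStats(m)
for i in range(1,n):
    if 2<=st[i,4]<=25:print((c[i]+[415,150]).round(1),st[i,4],(on(p,c[i]+[415,150],.077)*1000).round(1))
dl((.49,-.349,.15,180),(.49,-.349,.091,180))
E
```

```text
col [113, 112, 88, 52, 30, 38, 49, 56, 61, 60, 69, 173, 197, 184, 102, 96, 96, 95, 96, 96, 96, 96, 96, 97, 96, 97, 96, 96, 95, 95, 95, 95, 95, 94, 81, 55, 53, 50, 47, 54, 55, 53, 54, 54, 41, 39, 46, 43] 
row185 [165, 165, 165, 164, 162, 114, 58, 59, 60, 59, 76, 95, 95, 95, 96, 96, 96, 96, 96, 96, 96, 96, 96, 96, 96, 96, 96, 96, 96, 97, 87, 58, 54, 51, 40, 51, 99, 112, 111, 112, 111]
(250, 180) [ 480.2 -375.3  104. ]
(311, 180) [ 480.2 -323.8  104. ]
(281, 148) [ 453.5 -349.1  104. ]
(281, 209) [ 505.6 -349.1  104. ]
(281, 213) [ 509.2 -349.1  104. ]
tab [ 588.9 -348.7   93. ]
[442.3 214.2] 22 [ 517.9 -196.7   77. ]
[527.2 217. ] 10 [ 520.7 -115.8   77. ]
[436.8 232.1] 23 [ 535.8 -199.8   77. ]
[525.8 242.6] 5 [ 546.5 -112.2   77. ]
[535.  255.5] 6 [ 560.  -100.7   77. ]
[521.5 299. ] 2 [ 607.5 -105.1   77. ]
now [ 0.4997 -0.3482  0.2592] head -179.9 tilt [-0.0027  0.0014] t 6.3 F [ 0.5  0.1 -0. ] gap 0.0511
[  9.4  -1.  109.2] 0.002
[  9.2  -1.1 168.2] 0.002
```

Call:
play_rows([
  [1, [16, -1, 50], 0.002],
  [1, [16, -1, 100], 0.002],
  [1, [16, -1, 140], 0.002],
  [1, [16, -1, 160], 0.002],
  [1, [16, -1, 168], 0.002],
  [1, [16, -1, 168], 0.002],
  [0.2, [16, -1, 168], 0.002],
  [0.2, [16, -1, 168], 0.002],
  [0.2, [16, -1, 168], 0.002],
  [0.2, [16, -1, 168], 0.002],
  [0.2, [16, -1, 168], 0.002],
  [0.2, [16, -1, 168], 0.002],
], grip_force=45)

```text
time_s: 7.8
ee_pos: [0.4833, -0.3504, 0.0934]
orientation: [0.003, 3.141, -0.0]
ft_force: [-1.3, 0.7, 4.2]
finger_gap: 0.0518
gripper_force: 45.0
```

```bash
python3 -c "
from h import *
dl((.445,-.349,.091,180))"
```

```text
now [ 0.4833 -0.3504  0.0934] head 179.89 tilt [ 0.0004 -0.0001] t 7.8 F [-1.3  0.7  4.2] gap 0.0518
[38.3  1.3  2.4] -0.002
```

Call:
play_rows([
  [0.2, [4, 0, -1], 0],
  [0.2, [10, 0, -1], 0],
  [0.2, [17, 0, -1], 0],
  [0.2, [25, 0, -1], 0],
  [0.2, [32, 0, -1], 0],
  [0.2, [38, 0, -1], 0],
  [0.2, [41, 0, -1], 0],
  [0.2, [41, 0, -1], 0],
])

```text
time_s: 8.8
ee_pos: [0.4421, -0.3502, 0.0942]
orientation: [0.003, 3.141, 0.0]
ft_force: [0.1, 1.0, -2.4]
finger_gap: 0.0521
gripper_force: 45.0
```

```bash
python3 -c "
from h import *
dl()
p=ctrl.camera_params('wrist');im=ctrl.get_image('wrist');cv2.imwrite('pics/w4.png',im)
import pickle;pickle.dump(p,open('w4.pkl','wb'))"
```

```text
now [ 0.4421 -0.3502  0.0942] head 179.88 tilt [0.0001 0.    ] t 8.8 F [ 0.1  1.  -2.4] gap 0.0521
```

View pics/w4.png

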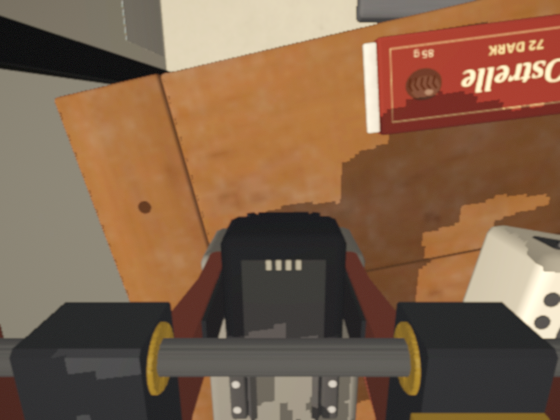

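```bash
python3 - <<'E'
from h import *
import pickle
for n,box in(("w1",(140,155,195,225)),("w3",(155,172,265,297)),("w4",(255,275,260,305))):
    p=pickle.load(open(n+".pkl","rb"));g=cv2.cvtColor(cv2.imread(f"pics/{n}.png"),cv2.COLOR_BGR2GRAY)
    a,b,c,d=box;w=np.argwhere(g[a:b,c:d]>130).mean(0)+[a,c];print(n,w,(on(p,w[::-1],.104)*1000).round(1))
p=pickle.load(open("w4.pkl","rb"))
g=cv2.cvtColor(cv2.imread("pics/w4.png"),cv2.COLOR_BGR2GRAY)
print(g[205:262:2,284].tolist())
for v in(214,226,240):print(v,on(p,(284,v),.104)[:2])
for u in(235.5,331.5):print(u,on(p,(u,384),.069)[:2],on(p,(u,410),.069)[:2])
E
```

```text
w1 [148.92207792 209.14285714] [ 485.2 -349.6  104. ]
w3 [164.20512821 280.14529915] [ 466.9 -349.8  104. ]
w4 [264.70618557 282.87628866] [ 426.3 -349.7  104. ]
[100, 83, 85, 75, 33, 28, 28, 31, 29, 30, 30, 31, 32, 30, 31, 33, 35, 36, 38, 36, 36, 36, 38, 38, 37, 39, 37, 48, 75]
214 [ 0.40474592 -0.34925239]
226 [ 0.40968094 -0.34926138]
240 [ 0.41556245 -0.34927208]
235.5 [ 0.51589435 -0.37703429] [ 0.53425978 -0.37776101]
331.5 [ 0.51604916 -0.32226992] [ 0.53442142 -0.32162416]
```

The pack is 59 mm behind the charger dock and sits 12 mm ahead of the TCP. Home TCP at the printer is about (0.5084,-0.168) at heading 170.3°.

```bash
python3 -c "
from h import *
dl((.442,-.350,.165,180),(.4512,-.1582,.165,170.3),(.4512,-.1582,.106,170.3))"
```

```text
now [ 0.4424 -0.3502  0.0942] head 179.9 tilt [ 0.0003 -0.    ] t 8.85 F [ 0.3 -0.4 -2.3] gap 0.0519
[  0.3   0.2 -70.8] -0.002
[ -8.5 192.  -70.8] 0.168
[ -8.5 192.  -11.8] 0.168
```

Call:
play_rows([
  [0.2, [0, 0, -10], 0],
  [0.2, [0, 0, -30], 0],
  [0.2, [0, 0, -55], 0],
  [0.2, [0, 0, -71], 0],
  [0.2, [-1, 30, -71], 0.03],
  [0.2, [-3, 70, -71], 0.07],
  [0.2, [-5, 110, -71], 0.11],
  [0.2, [-7, 150, -71], 0.15],
  [0.2, [-8, 180, -71], 0.168],
  [0.2, [-8.5, 192, -71], 0.168],
  [0.2, [-8.5, 192, -55], 0.168],
  [0.2, [-8.5, 192, -35], 0.168],
  [0.2, [-8.5, 192, -20], 0.168],
  [0.2, [-8.5, 192, -14], 0.168],
  [0.2, [-8.5, 192, -14], 0.168],
  [0.2, [-8.5, 192, -14], 0.168],
])

```text
time_s: 10.85
ee_pos: [0.4514, -0.1585, 0.1085]
orientation: [0.267, 3.129, -0.0]
ft_force: [0.3, -0.2, -1.7]
finger_gap: 0.052
gripper_force: 45.0
```

```bash
python3 - <<'E'
from h import *
dl((.4512,-.1582,.102,170.3))
p=ctrl.camera_params('wrist');im=ctrl.get_image('wrist');cv2.imwrite('pics/w5.png',im)
import pickle;pickle.dump(p,open('w5.pkl','wb'))
E
```

```text
now [ 0.4514 -0.1585  0.1085] head 170.26 tilt [ 0.0009 -0.0002] t 10.85 F [ 0.3 -0.2 -1.7] gap 0.052
[0.3 0.3 6.5] -0.001
```

View pics/w5.png

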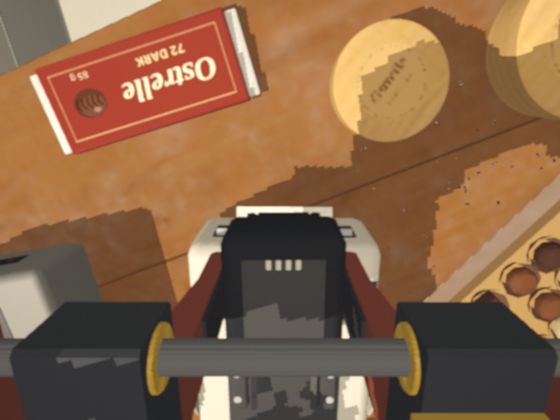

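The pack hovers above the landing, with the printer rail screws showing at about (235,377), (331,377), (236,400) and (330,400). I'll check lateral and yaw alignment from them.

```bash
python3 - <<'E'
from h import *
import pickle
for n,z in(("w4",.069),("w5",.077)):
    p=pickle.load(open(n+".pkl","rb"));g=cv2.cvtColor(cv2.imread(f"pics/{n}.png"),cv2.COLOR_BGR2GRAY)
    e={"w4":(np.array([.4424,-.3502]),179.9),"w5":(np.array([.4514,-.1585]),170.26)}[n]
    a=np.radians(e[1]+180);A=np.array([[np.cos(a),np.sin(a)],[-np.sin(a),np.cos(a)]])
    for u0,u1 in((228,243),(322,340)):
        q=g[370:420,u0:u1];m=cv2.morphologyEx(q,cv2.MORPH_TOPHAT,np.ones((9,9)))
        k,l,st,c=cv2.connectedComponentsWithStats((m>60).astype(np.uint8))
        for i in range(1,k):
            if st[i,4]>8:
                w=on(p,c[i]+[u0,370],z)[:2];print(n,(c[i]+[u0,370]).round(1),st[i,4],"tool-rel fwd,left mm",((A@(w-e[0]))*1000).round(1))
E
```

```text
w4 [235.3 384.1] 46 tool-rel fwd,left mm [ 73.6 -26.8]
w4 [228.  396.5] 20 tool-rel fwd,left mm [ 82.3 -31.4]
w4 [236.7 409.9] 44 tool-rel fwd,left mm [ 91.8 -26.7]
w4 [332.2 383.4] 52 tool-rel fwd,left mm [73.2 28.5]
w4 [331.4 409. ] 45 tool-rel fwd,left mm [91.2 28.7]
w5 [228.4 402.2] 65 tool-rel fwd,left mm [ 92.7 -32.5]
w5 [237.2 399.3] 43 tool-rel fwd,left mm [ 90.5 -27.1]
w5 [330. 377.] 11 tool-rel fwd,left mm [74.5 28.1]
w5 [338.4 403.1] 79 tool-rel fwd,left mm [93.4 33.8]
w5 [329.2 400. ] 48 tool-rel fwd,left mm [91.1 28.2]
```

Aligned within about 0.4 mm. I'll lower onto the landing.

Call:
play_rows([
  [0.2, [0, 0, 3], 0],
  [0.2, [0, 0, 5], 0],
  [0.2, [0, 0, 6.5], 0],
  [0.2, [0, 0, 6.5], 0],
])

```text
time_s: 11.4
ee_pos: [0.4509, -0.1582, 0.1015]
orientation: [-0.266, -3.13, -0.0]
ft_force: [-0.2, 0.2, -3.7]
finger_gap: 0.0517
gripper_force: 45.0
```

Call:
play_rows([
  [0.2, [-6, 0, 0], 0],
  [0.2, [-12, 0, 0], 0],
  [0.2, [-17, 0, 0], 0],
  [0.2, [-22, 0, 0], 0],
  [0.2, [-26, 0, 0], 0],
  [0.2, [-30, 0, 0], 0],
  [0.2, [-30, 0, 0], 0],
])

```text
time_s: 12.28
ee_pos: [0.4809, -0.1634, 0.1016]
orientation: [0.266, 3.13, -0.0]
ft_force: [0.5, 0.6, -2.5]
finger_gap: 0.0519
gripper_force: 45.0
```

Call:
play_rows([
  [0.2, [-4, 0, 0], 0],
  [0.2, [-8, 0, 0], 0],
  [0.2, [-12, 0, 0], 0],
  [0.2, [-14, 0, 0], 0],
  [0.2, [-14, 0, 0], 0],
])

```text
time_s: 12.9
ee_pos: [0.4945, -0.1657, 0.1016]
orientation: [-0.266, -3.13, 0.0]
ft_force: [-0.7, 0.2, -3.3]
finger_gap: 0.0515
gripper_force: 45.0
```

```bash
python3 -c "
from h import *
dl((.5084,-.168,.1015,170.3))"
```

```text
now [ 0.4945 -0.1657  0.1016] head 170.27 tilt [-0. -0.] t 12.9 F [-0.7  0.2 -3.3] gap 0.0515
[-14.1   0.1   0.1] -0.0
```

Smooth entry, with the pack about 14 mm short. Pushing on in small steps now.

Call:
play_rows([
  [0.2, [-3, 0, 0], 0],
  [0.2, [-6, 0, 0], 0],
  [0.2, [-9, 0, 0], 0],
  [0.2, [-11, 0, 0], 0],
  [0.2, [-11, 0, 0], 0],
])

```text
time_s: 13.52
ee_pos: [0.5017, -0.167, 0.1016]
orientation: [-0.268, -3.123, -0.003]
ft_force: [-11.7, 2.5, 12.0]
finger_gap: 0.0517
gripper_force: 45.0
```

Call:
play_rows([
  [0.2, [-1.5, 0, 0], 0],
  [0.2, [-2.5, 0, 0], 0],
  [0.2, [-2.5, 0, 0], 0],
])

```text
time_s: 13.9
ee_pos: [0.5033, -0.1673, 0.1016]
orientation: [-0.268, -3.121, -0.004]
ft_force: [-15.1, 3.9, 15.7]
finger_gap: 0.0518
gripper_force: 45.0
```

The hand is pressing down 15 N, so I'll relieve that before pushing further.

Call:
play_rows([
  [0.2, [0, 0, -1.5], 0],
  [0.2, [0, 0, -3], 0],
  [0.2, [0, 0, -3], 0],
])

```text
time_s: 14.28
ee_pos: [0.5019, -0.167, 0.1025]
orientation: [-0.267, -3.118, -0.003]
ft_force: [-9.0, 2.9, -4.2]
finger_gap: 0.0519
gripper_force: 45.0
```

```bash
python3 -c "
from h import *
dl((.5084,-.168,.1015,170.3));print(ctrl.sense()['ft_torque'])"
```

```text
now [ 0.5019 -0.167   0.1025] head 170.2 tilt [-0.0116  0.0031] t 14.28 F [-9.   2.9 -4.2] gap 0.0519
[-6.6  0.1  1. ] -0.002
[ 0.36385949  2.37857777 -0.20090873]
```

Call:
play_rows([
  [0.2, [-2, 0, -0.3], 0],
  [0.2, [-4, 0, -0.6], 0],
  [0.2, [-6, 0, -1], 0],
  [0.2, [-6, 0, -1], 0],
])

```text
time_s: 14.78
ee_pos: [0.506, -0.1676, 0.1026]
orientation: [-0.267, -3.114, -0.004]
ft_force: [-12.8, 2.0, -6.9]
finger_gap: 0.0514
gripper_force: 44.9
```

```bash
python3 -c "
from h import *
dl((.5084,-.168,.1015,170.3))"
```

```text
now [ 0.506  -0.1676  0.1026] head 170.19 tilt [-0.0155  0.0041] t 14.78 F [-12.8   2.   -6.9] gap 0.0514
[-2.5  0.   1.1] -0.002
```

Call:
play_rows([
  [0.2, [-1, 0, 0.2], 0],
  [0.2, [-2, 0, 0.4], 0],
  [0.2, [-2, 0, 0.4], 0],
])

```text
time_s: 15.15
ee_pos: [0.5076, -0.1679, 0.1022]
orientation: [-0.267, -3.114, -0.005]
ft_force: [-13.8, 3.0, -5.1]
finger_gap: 0.0518
gripper_force: 44.9
```

```bash
python3 -c "
from h import *
dl((.5084,-.168,.1015,170.3))
im=ctrl.get_image('side');cv2.imwrite('pics/s6.png',im)"
```

```text
now [ 0.5076 -0.1679  0.1022] head 170.18 tilt [-0.0161  0.0043] t 15.15 F [-13.8   3.   -5.1] gap 0.0518
[-0.8  0.   0.7] -0.002
```

Call:
play_rows([
  [0.2, [-0.6, 0, 0], 0],
  [0.2, [-1.2, 0, 0], 0],
  [0.2, [-1.2, 0, 0], 0],
])

```text
time_s: 15.58
ee_pos: [0.5092, -0.1682, 0.1022]
orientation: [-0.267, -3.115, -0.004]
ft_force: [-11.4, 2.2, -5.7]
finger_gap: 0.0518
gripper_force: 44.9
```

Call:
play_rows([
  [0.2, [-0.5, 0, 0], 0],
  [0.2, [-0.8, 0, 0], 0],
  [0.2, [-0.8, 0, 0], 0],
])

```text
time_s: 15.95
ee_pos: [0.5096, -0.1683, 0.1022]
orientation: [-0.267, -3.114, -0.005]
ft_force: [-14.4, 2.6, -5.7]
finger_gap: 0.0516
gripper_force: 44.9
```

The force dropped while the pack jumped forward, which looks like the click. I'll back off gently to confirm it holds.

Call:
play_rows([
  [0.2, [2, 0, 0], 0],
  [0.2, [4, 0, 0], 0],
  [0.2, [6, 0, 0], 0],
  [0.2, [6, 0, 0], 0],
])

```text
time_s: 16.45
ee_pos: [0.5064, -0.1679, 0.1033]
orientation: [-0.267, -3.119, -0.003]
ft_force: [-13.0, 0.9, -5.7]
finger_gap: 0.0519
gripper_force: 45.0
```

```bash
python3 -c "
from h import *
dl((.5084,-.168,.1015,170.3))"
```

```text
now [ 0.5064 -0.1679  0.1033] head 170.22 tilt [-0.0106  0.0026] t 16.45 F [-13.    0.9  -5.7] gap 0.0519
[-2.   0.2  1.8] -0.001
```

```bash
python3 - <<'E'
from h import *
import pickle
p=ctrl.camera_params('wrist');s=ctrl.sense();im=ctrl.get_image('wrist');cv2.imwrite('pics/w7.png',im)
for n in("w4","w5","w7"):
    g=cv2.cvtColor(cv2.imread(f"pics/{n}.png"),cv2.COLOR_BGR2GRAY)
    w=np.argwhere(g[255:278,260:305]>130).mean(0)+[255,260];print(n,w.round(2), (np.argwhere(g[255:278,260:305]>130).std(0)).round(2))
w=np.argwhere(g[255:278,260:305]>130).mean(0)+[255,260]
q=on(p,w[::-1],.112)[:2];a=np.array([.9857,-.1685])
print("LED",q, "LED rel TCP along",(q-s["ee_pos"][:2])@a*1000)
pm=np.array([.5316,-.1715]);print("pack x rel dock approx",(q-pm)@a*1000+39.3)
E
```

```text
w4 [264.71 282.88] [ 2.77 11.27]
w5 [264.66 283.09] [ 2.79 11.3 ]
w7 [264.72 282.7 ] [ 2.76 11.28]
LED [ 0.49149221 -0.16483006] LED rel TCP along -15.227563968766407
pack x rel dock approx -1.3581372766018447
```

No slip in the fingers. I'll back off a little more to tell whether it is hooked.

Call:
play_rows([
  [0.2, [1.5, 0, 0.5], 0],
  [0.2, [3, 0, 1], 0],
  [0.2, [3, 0, 1], 0],
  [0.2, [3, 0, 1], 0],
])

```text
time_s: 17.0
ee_pos: [0.5034, -0.1672, 0.1026]
orientation: [-0.267, -3.12, -0.003]
ft_force: [-11.7, 1.1, -4.5]
finger_gap: 0.0518
gripper_force: 45.0
```

```bash
python3 -c "
from h import *
dl((.5084,-.168,.1015,170.3))"
```

```text
now [ 0.5034 -0.1672  0.1026] head 170.22 tilt [-0.0104  0.003 ] t 17.0 F [-11.7   1.1  -4.5] gap 0.0518
[-5.   0.1  1. ] -0.001
```

Not hooked yet, so the true dock lies slightly further on. Push again, past the previous point, in small steps.

Call:
play_rows([
  [0.2, [-2.5, 0, -0.3], 0],
  [0.2, [-5, 0, -0.7], 0],
  [0.2, [-7.5, 0, -1], 0],
  [0.2, [-9, 0, -1], 0],
  [0.2, [-9, 0, -1], 0],
])

```text
time_s: 17.62
ee_pos: [0.5111, -0.1686, 0.1031]
orientation: [-0.267, -3.117, -0.004]
ft_force: [-15.1, 2.5, -3.9]
finger_gap: 0.0515
gripper_force: 45.0
```

Call:
play_rows([
  [0.2, [-0.5, 0, 0], 0],
  [0.2, [-1, 0, 0], 0],
  [0.2, [-1, 0, 0], 0],
])

```text
time_s: 18.0
ee_pos: [0.5115, -0.1687, 0.103]
orientation: [-0.267, -3.116, -0.004]
ft_force: [-15.8, 2.5, -2.2]
finger_gap: 0.0516
gripper_force: 45.0
```

Call:
play_rows([
  [0.2, [-0.5, 0, 0], 0],
  [0.2, [-1, 0, 0], 0],
  [0.2, [-1, 0, 0], 0],
])

```text
time_s: 18.38
ee_pos: [0.5116, -0.1687, 0.1029]
orientation: [-0.268, -3.114, -0.005]
ft_force: [-19.8, 2.9, -0.5]
finger_gap: 0.0515
gripper_force: 45.0
```

```bash
python3 - <<'E'
from h import *
dl()
im=ctrl.get_image('side');cv2.imwrite('pics/s8.png',im)
b=cv2.imread("pics/side0.png");a=cv2.imread("pics/s6.png")
cv2.imwrite("pics/s8c.png",cv2.resize(np.hstack([q[170:275,265:360] for q in(b,im)]),None,fx=4.2,fy=4.2,interpolation=cv2.INTER_CUBIC))
E
```

```text
now [ 0.5116 -0.1687  0.1029] head 170.18 tilt [-0.0158  0.0046] t 18.38 F [-19.8   2.9  -0.5] gap 0.0515
```

Force rose without motion, so that is the stop. I'll back off and check whether it holds.

Call:
play_rows([
  [0.2, [2, 0, 0], 0],
  [0.2, [4, 0, 0.3], 0],
  [0.2, [6, 0, 0.5], 0],
  [0.2, [6, 0, 0.5], 0],
])

```text
time_s: 18.92
ee_pos: [0.5097, -0.1685, 0.1034]
orientation: [-0.267, -3.122, -0.002]
ft_force: [-8.7, 0.4, -6.1]
finger_gap: 0.0517
gripper_force: 45.0
```

Call:
play_rows([
  [0.2, [2, 0, 0.3], 0],
  [0.2, [4, 0, 0.5], 0],
  [0.2, [4, 0, 0.5], 0],
])

```text
time_s: 19.3
ee_pos: [0.5094, -0.1685, 0.1035]
orientation: [-0.267, -3.13, 0.001]
ft_force: [1.6, -3.0, -20.8]
finger_gap: 0.0516
gripper_force: 45.0
```

It holds at x=0.5094 and the force reverses, so the printer's catch has clicked. I'll relax the hand, open it and lift off.

Call:
play_rows([
  [0.2, [-0.5, 0, 2], 0],
  [0.2, [-0.5, 0, 4], 0],
  [0.2, [-0.5, 0, 4], 0],
])

```text
time_s: 19.68
ee_pos: [0.5095, -0.1683, 0.1016]
orientation: [-0.267, -3.129, -0.002]
ft_force: [-9.5, 1.6, 3.6]
finger_gap: 0.0518
gripper_force: 45.0
```

Call:
play_rows([
  [0.8, [0, 0, 0], 0],
  [0.9, [0, 0, 0], 0],
  [0.9, [0, 0, 0], 0],
  [0.9, [0, 0, 0], 0],
  [0.9, [0, 0, -5], 0],
  [0.9, [0, 0, -20], 0],
  [0.9, [0, 0, -50], 0],
  [0.9, [0, 0, -100], 0],
  [0.9, [0, 0, -150], 0],
  [0.9, [0, 0, -170], 0],
  [0.9, [0, 0, -170], 0],
  [0.9, [0, 0, -170], 0],
])

```text
time_s: 21.18
ee_pos: [0.5095, -0.1682, 0.2696]
orientation: [-0.266, -3.129, -0.0]
ft_force: [-0.1, 0.3, -0.8]
finger_gap: 0.079
gripper_force: 0.0
```

```bash
python3 - <<'E'
from h import *
dl()
p=ctrl.camera_params('wrist')
im=ctrl.get_image('wrist');cv2.imwrite('pics/w9.png',im);
u,v=proj(p,(.53,-.17,.09)).astype(int);print(u,v)
cv2.imwrite("pics/w9c.png",cv2.resize(im[max(0,v-75):v+75,u-90:u+90],None,fx=4,fy=4,interpolation=cv2.INTER_CUBIC))
E
```

```text
now [ 0.5095 -0.1682  0.2696] head 170.27 tilt [-0.0011  0.0003] t 21.18 F [-0.1  0.3 -0.8] gap 0.079
284 216
```

View pics/w9c.png

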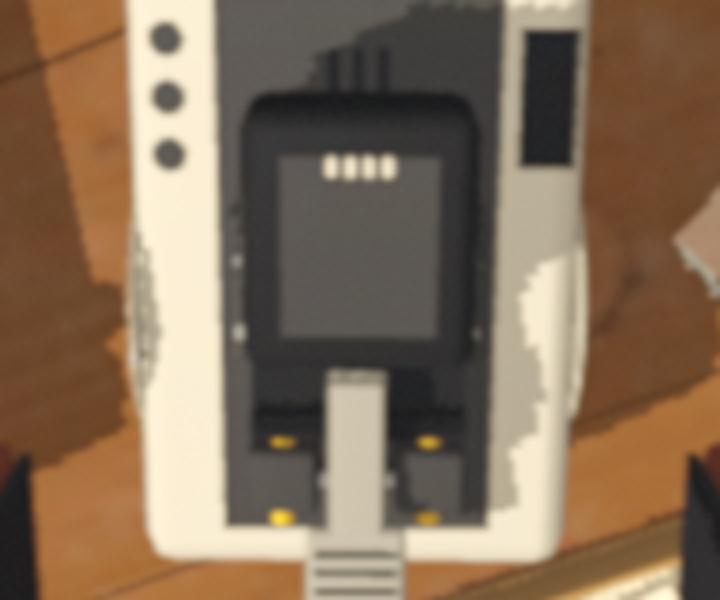

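The pack sits home in the printer: the catch arm at (357,380) lies over the nose and the pins at (283,440) and (428,440) are compressed, as they were when it was latched in the charger. Handing in.

```bash
python3 -c "
from bench import ctrl
print(ctrl.job_done())"
```

```text
the job is handed in; nothing more can be done
None
```

The pack is out of the charger and home in the printer's dovetail: it held when I pulled back on it. The hand is clear and the job is handed in at about 21 s. While seating it I touched the end stop briefly, at about 20 N total push (limit about 25 N).

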